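# Key the bottling pump on and start it

### The arm

A 6-joint arm with a two-finger parallel gripper is mounted at the origin on a cart in front of the work surface, level with it; the furniture and walls round the work are solid. World frame = base frame: x ahead of the robot, y to its left, z up, the work surface at z = 0. Lengths are in m, angles in rad, forces in N, time in s.
With the tool pointing down it reaches from about 0.35 to 0.85 m from the base axis. Payload 8.1 kg.
Tool frame: the origin (TCP) lies on the centre line of the jaws, within the pads' length; the fingertips stand 22 mm ahead of it and the grasp point (between the pads) lies 3 mm ahead of it; z points along the fingers, y is the line along which they close (so a half turn about z gives the same grasp; the last joint's range is limited). The gripper opens to 93 mm and grips with 3 to 60 N. Pads are 15 mm wide; open, the fingers measure 128 mm over their backs; the gripper's body (75 mm by 188 mm) begins 65 mm behind the grasp point.
Start: joints at [1.076, 0.13, 1.488, -0, 1.523, -0.085], TCP at [0.239, 0.55, 0.241] pointing down, gripper open.
Joint ranges: [-2.96, 2.96], [-0.89, 2.26], [0.02, 2.5], [-1.34, 4.48], [0, 2.73], [-2.66, 2.66]. Speed limits (rad/s): [2.39, 2.39, 2.79, 3.14, 3.14, 3.14].

### API

Orientations are given as a rotation vector (axis times angle).
In Python, from plant import robot, cam, workorder gives the robot as it stands (robot), with the cameras (cam) and the job (workorder).
- The arm moves only by the tool jog_arm, called after "Request:" by a JSON object that holds its "api" and its "payload", one argument or row to a line. Schema: {"type":"object","properties":{"steps":{"type":"array","items":{"type":"array","items":{"type":"array","items":{"type":"number"},"minItems":5,"maxItems":5},"minItems":1,"maxItems":20},"minItems":1,"maxItems":1},"force":{"type":"number"},"only":{"type":"string"},"quiet":{"type":"boolean"},"lines":{"type":"string"}},"required":["steps"],"additionalProperties":false}. steps is a list that holds a single list of rows (three levels of brackets), with 1 to 20 rows, each of 5 numbers: the finger opening in m, then dx, dy, dz in shares of the most that a row can go, 1 being 50 mm, then a turn about the tool's z in parts of the range, where 1.0 means pi rad; each row shifts and turns the commanded pose from where the row before left it, along the tool's axes as they then stand; what a row does not reach is not made up. A row lasts 1/10 s, in which the tool goes at most 0.05 m and 0.15 rad, less where a joint would pass 70% of its speed; a pose out of reach is approached as far as the arm can. The fingers move at their own pace and stop on an object; force is the grip in N (left out, the last holds). Time passes only in rows, so rows that do not move let the fingers close. The tool returns the time, the measured TCP pose, the force, the opening and the grip force at its end. only (a regular expression) keeps the lines of the reply that match it, lines (a string "A,B") keeps lines A to B, and quiet returns only ok. Shift and turn numbers lie between -1 and 1, and a call with a number outside is refused. Input that does not fit is refused with a message, and nothing moves.
- robot.read_state(): the state, without advancing time (a new reading comes with each control period).
- cam.read_camera(name): name is "scene" or "top" or "wrist"; returns a dict with "image" (480x640x3 uint8, red, green, blue), "fx", "fy", "cx", "cy" (pixels), "R" (3x3) and "t" (3): a world point X has camera coordinates R X + t. Camera axes: x right, y down, z forward; pixel columns grow to the right and rows downward; lengths in m; the calibration is good to about 2 mm. A picture is of the moment at which its call begins. There is no depth.
- workorder.close_job(): hands the job in; it is judged then, once.
The state is a dict: "t": time; "q": joint angles; "dq": joint speeds; "joint_torque": joint torques, N m; "tool_pos": TCP position; "orientation": TCP orientation; "force": force on the tool from outside, world axes, zero at the start; "wrist_torque": the same for the moment, N m; "opening": finger opening in m; "gripper_force": force on a finger pad.
Only numpy, scipy, OpenCV 4.12 (cv2) and the standard library are available. Lean on these libraries where they do the work, as an engineer would, in place of code of your own. Each camera call takes 0.05 s, during which the arm holds its last target. There are 200 camera calls.

### The job

Start the bottling pump at its grey control station: take the black key with the flat, solid bow from the wooden key block, push it fully home in the station's key switch and turn it clockwise as far as it goes, to the bar mark. Then press the low flat-topped start button right in and let it go. Leave the key in the switch turned on, do not press the big mushroom stop button, leave the other key standing in the block, and do not knock the bottles over.

Things in the scene. Friction and masses are not known exactly. Their poses are not given: they have to be found in the camera images.
- pump_key: The pump's key, upright in either slot of the key block. Origin: centre of its collar's underside; z up, x along its broad side. Above: black collar 26 mm across, 4 high, then a flat solid black bow 10 mm thick (y), 21 broad at its foot, 42 at mid height, top 33.5 above the origin. Below: steel neck 10 mm thick, then a bit 20 broad (x), 6 thick, from 10 to 22 mm down. 40 to 85 g.
- spare_key: The other key, in the block's other slot: all steel, its bow a round open ring (35 mm across, 6 mm rod, top 42 mm above the origin), collar 26 mm across, square 10 mm shank that does not fit the switch. Origin: centre of the collar's underside; z up. Leave it.
- key_block: Fixed wooden block, 46 mm (x) by 140 mm (y), foot 62 by 156 mm, top 40 mm above the table; origin at the centre of its underside, z up. Two slots in its top at y = -35 and +35 mm, the broad sides of both keys in line along y; the keys' collars rest on its top, with free room on both flat sides of the bows.
- station: The pump's control station, a fixed grey box 110 mm (x) by 230 mm (y), lid 72 mm above the table; origin at the centre of its underside, z up. In a row along its middle: key switch at y = +70 mm, start button at y = -12 mm, mushroom stop button at y = -73 mm.
- keyhole (a point): Centre of the key switch's mouth, in the top face of a square 44 mm steel bezel, 75 mm above the table; z up, x along the slot, to the ring (off) mark. Slot 22 mm long (x), 8 mm wide, round middle 13 mm across, mouth bevelled 2 mm, plate 6 mm thick over a rotor with a like slot. The key has 1 mm to spare each side and is home with its collar on the bezel: key origin at this point.
- key_switch (a joint): Angle of the switch's rotor, rad, growing clockwise seen from above: 0 off, where alone the key goes in or out; 1.047 (60 degrees, bar mark) on, at a firm stop. Stays where left (friction 0.12 N m). The key has some 0.12 rad of play in it, so turn it 1.17 rad or a bit more. It turns only with the collar less than 4 mm off the bezel; the turned bit is caught under the plate. On: above 0.95.
- start_top (a point): Middle of the top face of the start button, a black flat-topped cap 26 mm across in a round 35 mm bezel; the middle one of the three controls, 82 mm from the keyhole. The face is 88.5 mm above the table, 12 mm above the bezel. z up; it goes straight down when pressed.
- start_button (a joint): Travel of the start button, m: 0 out, 0.005 fully in. Sprung: 1.5 N to start moving, 5 N fully in; springs back by itself. Pressed: above 0.0035.
- stop_top (a point): Top of the stop button, a black mushroom head 40 mm across, 99 mm above the table, at the end of the row, 61 mm from the start button and away from the key switch. Not to be pressed.
- stop_button (a joint): Travel of the stop button, m: 0 out, 0.006 in; it must stay out.
- half_bottle_2: Dark-capped half bottle standing to the right of the station, 62 mm across, 232 mm tall; origin at the centre of its foot, z up.
- half_bottle_3: A second, clear half bottle, behind and right of the first, 60 mm across, 240 mm tall; origin at the centre of its foot, z up.

How it is judged:
On the way, in this order (a step that is already met when the one before it is completed fails the run):
1. the pump key is fully home in the key switch (horizontal distance between pump_key and keyhole below 0.004 m and z of pump_key in the frame of keyhole below 0.005 m and angle between pump_key's own z axis and vertical below 0.12 rad and value of joint key_switch below 0.6 rad), for 0.1 s.
2. with the key home, the switch is turned clockwise to on (horizontal distance between pump_key and keyhole below 0.004 m and z of pump_key in the frame of keyhole below 0.005 m and angle between pump_key's own z axis and vertical below 0.12 rad and value of joint key_switch above 0.95 rad), for 0.2 s.
3. with the switch on, the start button is pressed right in (all of step 2 and value of joint start_button above 0.0035 m), for 0.05 s.
At the end, for the whole second after the job is handed in: The pump key stands in the key switch (its origin within 4 mm sideways of the keyhole's centre and less than 5 mm above it, tilted less than 0.12 rad), at rest; the switch is on (above 0.95 rad) and the start button is out again (below 1 mm) (all of step 2 and value of joint start_button below 0.001 m and linear speed of pump_key below 0.02 m/s); the robot touches nothing.
It fails at once if the start button is pressed while the key switch is off (value of joint key_switch below 0.6 rad and value of joint start_button above 0.0035 m).
It fails at once if the stop button is pushed or struck (value of joint stop_button above 0.0015 m).
It fails at once if the other key is moved more than 20 mm from its place (distance of spare_key from where it was at the start of the episode above 0.02 m).
It fails at once if a bottle is knocked over (angle between any of half_bottle_2, half_bottle_3's own z axis and vertical above 0.5 rad).
It also fails if it takes over 51 s, if anything falls off the work surface, if the arm or the gripper's body presses on something with over 40 N, if the wrist force passes 120 N, or if a joint passes its speed limit or range.

## Working session

There is one attempt and no reset: what is moved stays moved. The work goes in short steps, Python scripts to look and compute and a tool call to move; the robot and the scene stay as the last step left them, time stands still between calls to the robot, and variables do not carry over. Pictures are saved under pics/ and viewed, at most 10 in all, crops included, and the job is handed in when it is done.

```bash
ls; mkdir -p pics; python3 - <<'E'
from plant import robot, cam, workorder
import cv2,numpy as np
s=robot.read_state();print(s['t'],s['tool_pos'],s['orientation'],s['opening'])
for n in("scene","top"):
    c=cam.read_camera(n);cv2.imwrite(f'pics/{n}1.png',c['image'][:,:,::-1]);print(n,c['fx'],c['cx'],c['cy'],np.round(-c['R'].T@c['t'],3))
E
```

```text
pics
plant.py
0.0 [0.23876012 0.54987899 0.23959658] [-6.39027300e-01 -3.07539143e+00  2.73644755e-03] 0.0930307183920803
scene 537.0206732759966 320.8313126249059 234.8041261823102 [-0.25   1.001  0.609]
top 564.3054323163232 322.2690107845391 243.44140575701712 [0.349 0.115 1.29 ]
```

View pics/scene1.png

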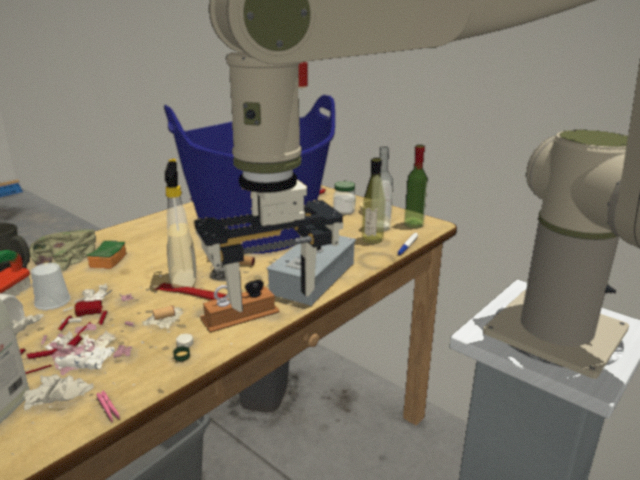

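View pics/top1.png

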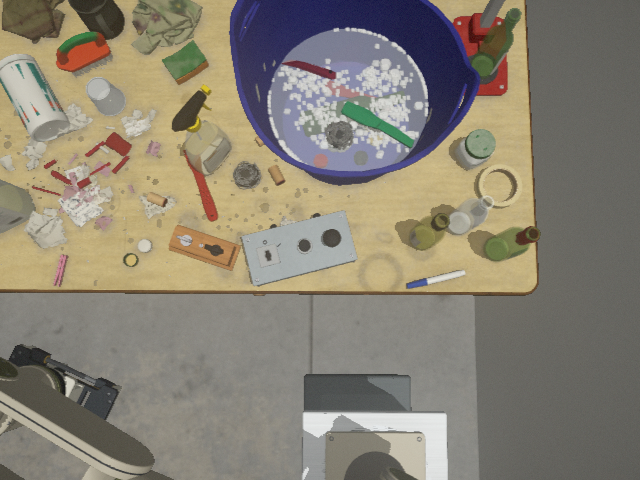

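The scene view shows the arm in front of the block. In the top view the block is at about (204,247), with the black key at about (213,250) and the ring key at about (186,242). On the station, the switch is at (268,255), start at (304,246) and stop at (331,238). The bottles are at (430,230) and (465,218), well to the right.

```bash
cat >h.py <<'E'
from plant import robot, cam, workorder
import cv2,numpy as np,pickle
from scipy.spatial.transform import Rotation as Ro
def ray(c,p):
    R=np.array(c['R']);t=np.array(c['t'])
    d=R.T@np.array([(p[0]-c['cx'])/c['fx'],(p[1]-c['cy'])/c['fy'],1]);return -R.T@t,d
def atz(c,p,z):
    o,d=ray(c,p);return o+d*(z-o[2])/d[2]
def tri(obs):
    A=np.zeros((3,3));b=np.zeros(3)
    for c,p in obs:
        o,d=ray(c,p);d=d/np.linalg.norm(d);P=np.eye(3)-np.outer(d,d);A+=P;b+=P@o
    X=np.linalg.solve(A,b);return X
def proj(c,X):
    x=np.array(c['R'])@X+np.array(c['t']);return [c['cx']+c['fx']*x[0]/x[2],c['cy']+c['fy']*x[1]/x[2]]
def snap(n,f):
    c=cam.read_camera(n);pickle.dump(c,open(f'pics/{f}.pkl','wb'));cv2.imwrite(f'pics/{f}.png',c['image'][:,:,::-1]);return c
def load(f):return pickle.load(open(f'pics/{f}.pkl','rb'))
def totool(v):
    return Ro.from_rotvec(robot.read_state()['orientation']).inv().apply(v)
E
python3 - <<'E'
from h import *
c=snap('top','top2');w=snap('wrist','w1')
for n,p,z in(('pump',(213,250),.073),('spare',(186,242),.08),('sw',(268,255),.075),('start',(304,246),.0885),('stop',(331,238),.099)):print(n,atz(c,p,z).round(4), np.round(proj(w,atz(c,p,z))))
R=Ro.from_rotvec(robot.read_state()['orientation']).as_matrix();print(R.round(3))
print('wcam',-w['R'].T@w['t'],'\n',w['R'].round(3),w['fx'])
E
```

```text
pump [0.4984 0.3541 0.073 ] [256. 492.]
spare [0.5146 0.4118 0.08  ] [308. 492.]
sw [0.488  0.2342 0.075 ] [159. 518.]
start [0.5064 0.156  0.0885] [104. 560.]
stop [0.5226 0.0982 0.099 ] [ 65. 593.]
[[-0.917  0.398 -0.001]
 [ 0.398  0.917 -0.001]
 [ 0.    -0.001 -1.   ]]
wcam [0.16246967 0.58245465 0.38336651] 
 [[ 0.4    0.917 -0.001]
 [ 0.877 -0.382  0.292]
 [ 0.267 -0.118 -0.956]] 365.09822359117413
```

The rows are not in the units I measure in: shifts go in shares of 50 mm and turns go in shares of pi rad. I convert before sending: -0.0375 m is -0.75, -0.0205 m is -0.41, -0.1425 rad / 3.1416 = -0.0454.

Request:
{"api": "jog_arm", "payload": {
  "steps": [
    [[0.093,-0.75,-0.41,-0.05,0],[0.093,-0.75,-0.41,-0.05,0],[0.093,-0.75,-0.41,-0.05,0],[0.093,-0.75,-0.41,-0.05,0],[0.093,-0.75,-0.41,-0.05,0],[0.093,-0.75,-0.41,-0.05,0],[0.093,-0.75,-0.41,-0.05,0],[0.093,-0.75,-0.41,-0.05,0],[0.093,0,0,0,-0.0454],[0.093,0,0,0,-0.0454],[0.093,0,0,0,-0.0454],[0.093,0,0,0,-0.0454],[0.093,0,0,0,-0.0454],[0.093,0,0,0,-0.0454],[0.093,0,0,0,-0.0454],[0.093,0,0,0,-0.0454]]
  ],
  "force": 20
}}

```text
t: 1.8
tool_pos: [0.4487, 0.2803, 0.2604]
orientation: [1.13, -2.931, 0.0]
force: [0.4, 0.1, -0.6]
opening: 0.093
gripper_force: 0.0
```

Request:
{"api": "jog_arm", "payload": {
  "steps": [
    [[0.06,0,0,0,-0.0454],[0.06,0,0,0,-0.0454],[0.06,0,0,0,-0.0454],[0.06,0,0,0,-0.0454],[0.06,0,0,0,0],[0.06,0,0,0,0]]
  ]
}}

```text
t: 2.4
tool_pos: [0.4488, 0.2804, 0.2605]
orientation: [1.896, -2.505, -0.0]
force: [0.2, -0.1, 0.6]
opening: 0.0603
gripper_force: 0.0
```

```bash
python3 - <<'E'
from h import *
w=snap('wrist','w2');s=robot.read_state();print(s['t'],s['q'].round(3) if hasattr(s['q'],'round') else s['q']);print(Ro.from_rotvec(s['orientation']).as_matrix().round(3))
E
```

```text
2.45 [ 0.461 -0.069  1.656 -0.     1.555 -2.405]
[[-0.271 -0.963 -0.   ]
 [-0.963  0.271 -0.   ]
 [ 0.     0.    -1.   ]]
```

View pics/w2.png

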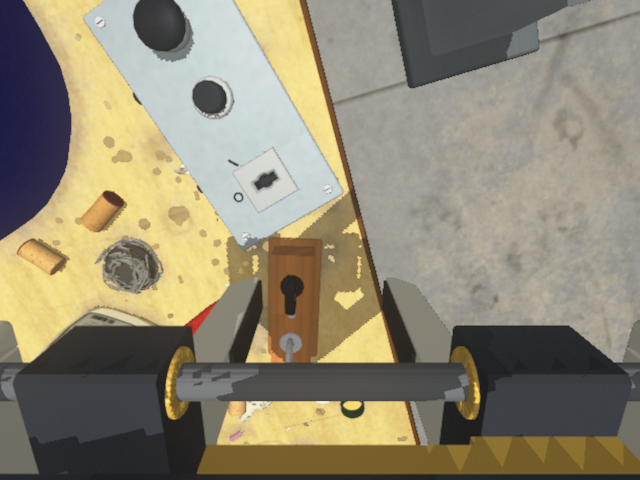

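The wrist view shows the black key at about (291,290) and the ring key behind it at about (290,345). The keyhole is at about (265,180), the ring mark at (238,197), the bar mark at (233,163), start at (210,97) and stop at (160,22). I'll take a second view from another place.

Scaled: -0.025 m is -0.5, -0.015 m is -0.3.

Request:
{"api": "jog_arm", "payload": {
  "steps": [
    [[0.06,-0.3,-0.5,0.3,0],[0.06,-0.3,-0.5,0.3,0],[0.06,0,0,0,0],[0.06,0,0,0,0]]
  ]
}}

```text
t: 2.85
tool_pos: [0.5047, 0.2957, 0.2297]
orientation: [1.897, -2.501, -0.001]
force: [-0.0, -0.0, -0.4]
opening: 0.0601
gripper_force: 0.0
```

```bash
python3 - <<'E'
from h import *
w=snap('wrist','w3');a=load('w2')['image'];b=w['image']
f=lambda im,x,y:cv2.resize(im[y:y+200,x:x+130],None,fx=3,fy=3,interpolation=cv2.INTER_CUBIC)
cv2.imwrite('pics/cr1.png',np.hstack([f(a,220,140),f(b,275,105)])[:,:,::-1])
E
```

```text
(no output)
```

View pics/cr1.png

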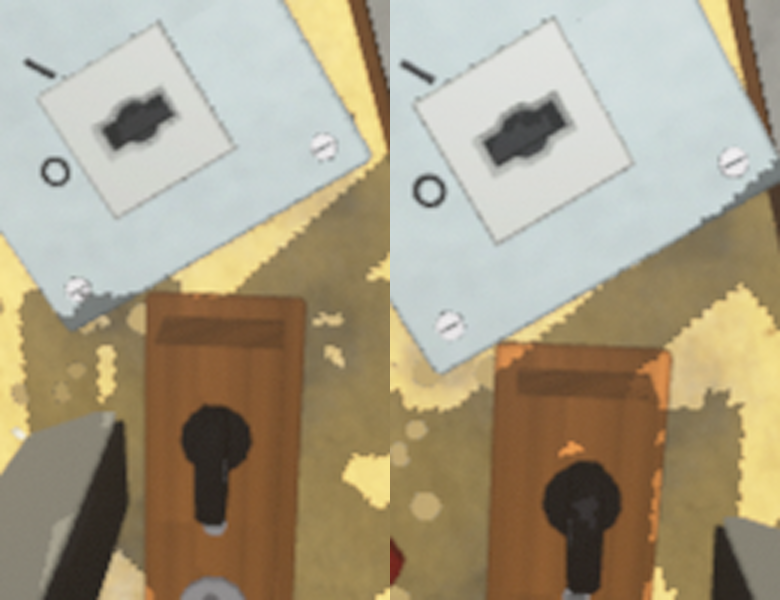

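The crop shows the bezel corners, slot, collar disc, and block corners clearly in both views. In the left panel the collar is at (216,440) and the keyhole at about (138,120). In the right panel the collar is at (582,500) and the keyhole at about (525,130).

```bash
python3 - <<'E'
from h import *
a,b=load('w2'),load('w3');
A=lambda p:(220+p[0]/3-.33,140+p[1]/3-.33)
B=lambda p:(275+(p[0]-390)/3-.33,105+p[1]/3-.33)
F={'bz1':((158,22),(556,17)),'bz2':((38,97),(414,100)),'bz3':((118,218),(497,244)),'bz4':((236,148),(634,163)),
'collar':((216,440),(582,500)),'blkL':((147,293),(498,343)),'blkR':((305,299),(670,350)),'bowend':((211,522),(584,592)),'ring':((55,171),(429,190)),'slot':((138,121),(526,130))}
X={}
for n,(p,q) in F.items():
    X[n]=tri([(a,A(p)),(b,B(q))]);print(n,X[n].round(4),'res',np.round(np.array(proj(a,X[n]))-A(p),1))
c=np.mean([X[f'bz{i}'] for i in(1,2,3,4)],0);print('hole',c)
z=.075;Z=[]
for k,(cc,M) in enumerate(((a,A),(b,B))):
    P=np.array([atz(cc,M(F[f'bz{i}'][k]),z) for i in(1,2,3,4)]);print(P.mean(0).round(4),'yaws',[round(np.degrees(np.arctan2(*(P[i]-P[j])[[1,0]])),1) for i,j in((1,2),(0,3),(1,0),(2,3))],np.linalg.norm(P[0]-P[1]))
    print('collar@.044',atz(cc,M(F['collar'][k]),.044).round(4),'slot@.075',atz(cc,M(F['slot'][k]),.075).round(4),'bowend',atz(cc,M(F['bowend'][k]),.065).round(4))
    L,Rr=[atz(cc,M(F[n][k]),.04) for n in('blkL','blkR')];print('blk',L.round(4),Rr.round(4),np.linalg.norm(L-Rr),np.degrees(np.arctan2(*(L-Rr)[[1,0]])))
t=load('top2')
print('top',atz(t,(268,255),.075))
E
```

```text
bz1 [0.4723 0.2089 0.0754] res [0.1 0.2]
bz2 [0.5135 0.2193 0.076 ] res [-0.3 -0.4]
bz3 [0.5037 0.2621 0.0705] res [-0. -0.]
bz4 [0.4617 0.2509 0.0714] res [-0.  -0.1]
collar [0.5025 0.3541 0.0434] res [-0.1 -0.3]
blkL [0.5178 0.3049 0.0054] res [0. 0.]
blkR [0.4608 0.3247 0.0019] res [-0. -0.]
bowend [0.5084 0.3739 0.0666] res [0.  0.1]
ring [0.5174 0.2427 0.0713] res [0. 0.]
slot [0.4874 0.2345 0.0742] res [-0.1 -0.2]
hole [0.48781071 0.23529646 0.0733208 ]
[0.4875 0.2351 0.075 ] yaws [np.float64(-75.1), np.float64(-75.1), np.float64(14.9), np.float64(14.7)] 0.042664414594499385
collar@.044 [0.5024 0.3542 0.044 ] slot@.075 [0.4872 0.2346 0.075 ] bowend [0.5087 0.3745 0.065 ]
blk [0.5098 0.2959 0.04  ] [0.4574 0.313  0.04  ] 0.055069221196196665 -18.131343463534197
[0.4878 0.2349 0.075 ] yaws [np.float64(-76.3), np.float64(-76.0), np.float64(13.3), np.float64(14.8)] 0.042631715868571965
collar@.044 [0.5025 0.3535 0.044 ] slot@.075 [0.4874 0.2343 0.075 ] bowend [0.5085 0.3748 0.065 ]
blk [0.5144 0.2967 0.04  ] [0.4629 0.3136 0.04  ] 0.05414093929152454 -18.165808942903006
top [0.48801404 0.23421807 0.075     ]
```

```bash
python3 - <<'E'
from h import *
a,b=load('w2'),load('w3')
A=lambda p:(220+p[0]/3-.33,140+p[1]/3-.33)
B=lambda p:(275+(p[0]-390)/3-.33,105+p[1]/3-.33)
for cc,M,P in((a,A,((147,293),(145,590))),(a,A,((305,299),(294,590))),(b,B,((498,343),(488,595))),(b,B,((670,350),(656,550)))):
  for z in (.004,):
    p,q=[atz(cc,M(x),z) for x in P];print(np.degrees(np.arctan2(*(q-p)[[1,0]])))
s=robot.read_state();R=Ro.from_rotvec(s['orientation']).as_matrix();print(np.degrees(np.arctan2(R[1,1],R[0,1])),s['tool_pos'])
for yaw in(162,162.8):
  e=np.radians(yaw);yt=np.array([np.cos(e),np.sin(e),0]);xt=np.cross(yt,[0,0,-1]);d=np.array([.5025,.354,0])-s['tool_pos'];print(yaw,d@xt,d@yt)
E
```

```text
71.34306437504347
72.06386530055833
71.54921242138
72.49080083983725
164.40069942143018 [0.50468806 0.29584588 0.23075645]
162 -0.054631709909707706 0.020051581026663576
162.8 -0.05490634842004012 0.019286848692942754
```

Scaled: -0.0273 m is -0.546, 0.02 m is 0.4, 0.044 rad / 3.1416 = 0.014.

Request:
{"api": "jog_arm", "payload": {
  "steps": [
    [[0.05,0,0,0,0.014],[0.05,-0.546,0.2,0.4,0],[0.05,-0.546,0.2,0.4,0],[0.05,0,0,0.4,0],[0.05,0,0,0.4,0],[0.05,0,0,0.4,0],[0.05,0,0,0,0],[0.05,0,0,0,0]]
  ],
  "force": 25
}}

```text
t: 3.7
tool_pos: [0.5028, 0.3542, 0.132]
orientation: [-1.845, 2.542, -0.0]
force: [0.6, 0.3, 0.8]
opening: 0.0501
gripper_force: 0.0
```

```bash
python3 - <<'E'
from h import *
w=snap('wrist','w4');s=robot.read_state();R=Ro.from_rotvec(s['orientation']).as_matrix()
print(np.degrees(np.arctan2(R[1,1],R[0,1])),s['tool_pos'],proj(w,np.array([.5025,.354,.073])))
E
```

```text
161.95490034806818 [0.50339508 0.35444216 0.13275352] [np.float64(320.3389677192402), np.float64(267.35075372242557)]
```

View pics/w4.png

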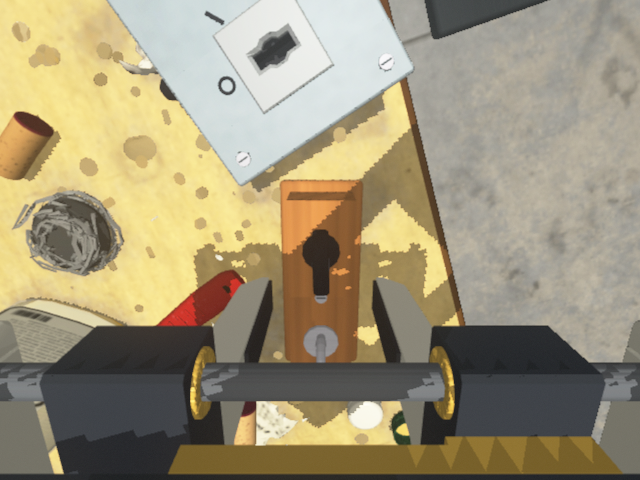

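The key is centred between the fingers at (320,260) and in line with the block. I'll descend and grip.

Scaled: 0.021 m is 0.42.

Request:
{"api": "jog_arm", "payload": {
  "steps": [
    [[0.05,0,0,0.42,0],[0.05,0,0,0.42,0],[0.05,0,0,0.42,0],[0.05,0,0,0,0],[0.05,0,0,0,0]]
  ],
  "force": 25
}}

```text
t: 4.25
tool_pos: [0.5035, 0.3544, 0.0693]
orientation: [-1.845, 2.541, -0.0]
force: [0.7, 0.2, 0.0]
opening: 0.0502
gripper_force: 0.0
```

Request:
{"api": "jog_arm", "payload": {
  "steps": [
    [[0.0,0,0,0,0],[0.0,0,0,0,0],[0.0,0,0,0,0],[0.0,0,0,0,0],[0.0,0,0,0,0],[0,0,0,0,0],[0,0,0,0,0],[0,0,0,0,0]]
  ],
  "force": 25
}}

```text
t: 5.05
tool_pos: [0.503, 0.354, 0.0677]
orientation: [-1.846, 2.542, -0.0]
force: [-0.7, -0.2, 1.3]
opening: 0.01
gripper_force: 25.0
```

Scaled: -0.025 m is -0.5, 0.0197 m is 0.394, 0.125 rad / 3.1416 = 0.0398.

Request:
{"api": "jog_arm", "payload": {
  "steps": [
    [[0,0,0,-0.2,0],[0,0,0,-0.5,0],[0,0,0,-0.5,0],[0,0,0,-0.5,0],[0,0.394,-0.074,0,0],[0,0.394,-0.074,0,0],[0,0.394,-0.074,0,0],[0,0.394,-0.074,0,0],[0,0.394,-0.074,0,0],[0,0.394,-0.074,0,0],[0,0,0,0,0.0398],[0,0,0,0,0.0398],[0,0,0,0,0.0398],[0,0,0,0,0.0398],[0,0,0,0,0.0398],[0,0,0,0,0.0398],[0,0,0,0,0.0398],[0,0,0,0,0.0398],[0,0,0,0,0],[0,0,0,0,0]]
  ]
}}

```text
t: 7.05
tool_pos: [0.4875, 0.2348, 0.153]
orientation: [-0.407, 3.115, 0.0]
force: [0.2, 0.6, -0.6]
opening: 0.0097
gripper_force: 25.0
```

```bash
python3 - <<'E'
from h import *
w=snap('wrist','w5');s=robot.read_state();R=Ro.from_rotvec(s['orientation']).as_matrix()
print(np.degrees(np.arctan2(R[1,1],R[0,1])),s['tool_pos'],s['q'])
t=snap('top','t5');sc=snap('scene','s5');
for c in(w,t,sc):print(proj(c,np.array([.4875,.2348,.075])),proj(c,np.array(s['tool_pos'])-[0,0,.029]))
x=cv2.resize(w['image'][60:400,190:450],None,fx=1.75,fy=1.75,interpolation=3)
p=np.array(proj(sc,np.array(s['tool_pos']))).astype(int)
y=cv2.resize(sc['image'][p[1]-50:p[1]+69,p[0]-34:p[0]+34],None,fx=5,fy=5,interpolation=3)
print(p,x.shape,y.shape);cv2.imwrite('pics/cr5.png',np.hstack([x,y])[:,:,::-1] if x.shape[0]==y.shape[0] else x[:,:,::-1])
E
```

```text
104.879679741528 [0.48748588 0.23478806 0.15292453] [ 3.54079965e-01  3.03466450e-02  1.75620866e+00 -4.58234499e-06
  1.35483397e+00 -1.47641478e+00]
[np.float64(321.9971905170384), np.float64(257.7131631542325)] [np.float64(321.996348255288), np.float64(290.93574925302966)]
[np.float64(267.7267797209564), np.float64(255.2340938034875)] [np.float64(265.45814243934626), np.float64(252.5586311984499)]
[np.float64(298.6704098204277), np.float64(262.37506206434)] [np.float64(298.43893600148397), np.float64(242.24719779496652)]
[298 229] (595, 455, 3) (595, 340, 3)
```

View pics/cr5.png

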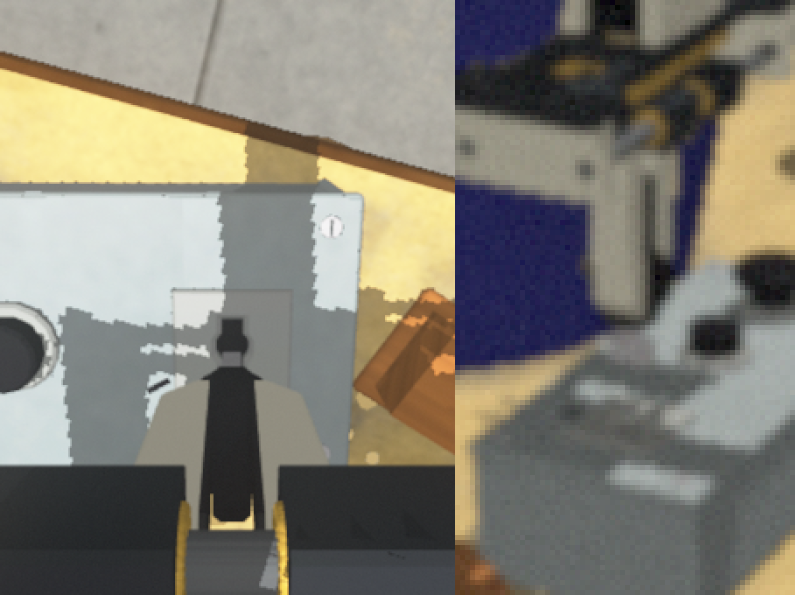

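In the wrist crop, the bit under the bow at (232,358) lines up with the slot at (233,340), and the bezel's edges run parallel to the tool. I'll go down slowly.

Scaled: 0.012 m is 0.24, 0.003 m is 0.06.

Request:
{"api": "jog_arm", "payload": {
  "steps": [
    [[0,0,0,0.24,0],[0,0,0,0.24,0],[0,0,0,0.06,0],[0,0,0,0.06,0],[0,0,0,0.06,0],[0,0,0,0,0]]
  ],
  "force": 30
}}

```text
t: 7.8
tool_pos: [0.4873, 0.2347, 0.1193]
orientation: [0.401, -3.115, 0.0]
force: [0.4, -0.6, -0.2]
opening: 0.0097
gripper_force: 30.0
```

Request:
{"api": "jog_arm", "payload": {
  "steps": [
    [[0,0,0,0.06,0],[0,0,0,0.06,0],[0,0,0,0.06,0],[0,0,0,0,0]]
  ]
}}

```text
t: 8.2
tool_pos: [0.4871, 0.2346, 0.1101]
orientation: [0.401, -3.115, 0.0]
force: [0.4, -0.6, -1.1]
opening: 0.01
gripper_force: 30.0
```

Request:
{"api": "jog_arm", "payload": {
  "steps": [
    [[0,0,0,0.06,0],[0,0,0,0.04,0],[0,0,0,0.04,0],[0,0,0,0.02,0],[0,0,0,0,0]]
  ]
}}

```text
t: 8.7
tool_pos: [0.4875, 0.2348, 0.1027]
orientation: [0.401, -3.116, 0.0]
force: [-1.1, -0.4, 2.3]
opening: 0.0099
gripper_force: 30.0
```

Scaled: 0.001 m is 0.02.

Request:
{"api": "jog_arm", "payload": {
  "steps": [
    [[0,0,0,0.02,0],[0,0,0,0.02,0],[0,0,0,0,0],[0,0,0,0,0]]
  ],
  "force": 40
}}

```text
t: 9.1
tool_pos: [0.4876, 0.2348, 0.1027]
orientation: [-0.401, 3.116, -0.0]
force: [-8.8, -3.5, 17.6]
opening: 0.0096
gripper_force: 40.0
```

Scaled: -0.001 m is -0.02, 0.1 rad / 3.1416 = 0.0318.

Request:
{"api": "jog_arm", "payload": {
  "steps": [
    [[0,0,0,-0.02,0],[0,0,0,0,0.0318],[0,0,0,0,0.0318],[0,0,0,0,0.0318],[0,0,0,0,0.0318],[0,0,0,0,0.0318],[0,0,0,0,0.0318],[0,0,0,0,0]]
  ],
  "force": 40
}}

```text
t: 9.9
tool_pos: [0.4882, 0.2359, 0.1027]
orientation: [0.539, 3.093, 0.004]
force: [0.3, 4.6, 4.3]
opening: 0.01
gripper_force: 40.0
```

Request:
{"api": "jog_arm", "payload": {
  "steps": [
    [[0,0,0,0,0.0318],[0,0,0,0,0.0318],[0,0,0,0,0.0318],[0,0,0,0,0.0318],[0,0,0,0,0.0318],[0,0,0,0,0.0255],[0,0,0,0,0],[0,0,0,0,0]]
  ],
  "force": 40
}}

```text
t: 10.7
tool_pos: [0.4887, 0.2364, 0.1028]
orientation: [1.394, 2.814, 0.007]
force: [1.9, 7.1, 2.8]
opening: 0.0097
gripper_force: 40.0
```

```bash
python3 - <<'E'
from h import *
s=robot.read_state();R=Ro.from_rotvec(s['orientation']).as_matrix()
print(104.88-np.degrees(np.arctan2(R[1,1],R[0,1])),s['wrist_torque'],s['q'])
E
```

```text
67.60803973009254 [ 1.54632312 -0.4016626   0.07591663] [ 0.35493063  0.08353023  1.79766323  0.00200876  1.25631679 -0.29620668]
```

Scaled: 0.04 rad / 3.1416 = 0.0127.

Request:
{"api": "jog_arm", "payload": {
  "steps": [
    [[0,0,0,0,0.0127],[0,0,0,0,0.0127],[0,0,0,0,0],[0,0,0,0,0]]
  ],
  "force": 40
}}

```text
t: 11.1
tool_pos: [0.4888, 0.2365, 0.1028]
orientation: [1.505, 2.756, 0.007]
force: [2.5, 9.3, 2.1]
opening: 0.0098
gripper_force: 40.1
```

```bash
python3 - <<'E'
from h import *
s=robot.read_state();R=Ro.from_rotvec(s['orientation']).as_matrix()
print(np.radians(104.88-np.degrees(np.arctan2(R[1,1],R[0,1]))),s['wrist_torque'],s['force'])
E
```

```text
1.2595043700356743 [ 1.52648949 -0.53889735  0.30710701] [2.54376909 9.2741336  2.13864878]
```

The torque has risen from 0.08 to 0.31 N m, so the rotor is at its stop. I'll release and lift.

Scaled: -0.03 m is -0.6, 0.025 m is 0.5.

Request:
{"api": "jog_arm", "payload": {
  "steps": [
    [[0.035,0,0,0,0],[0.035,0,0,0,0],[0.035,0,0,0,0],[0.035,0,0,-0.2,0],[0.035,0,0,-0.4,0],[0.035,0,0,-0.6,0],[0.035,0.5,0,-0.6,0],[0.035,0.5,0,-0.4,0],[0.035,0.4,0,0,0],[0.035,0,0,0,0]]
  ]
}}

```text
t: 12.1
tool_pos: [0.4493, 0.2956, 0.2134]
orientation: [1.507, 2.755, 0.004]
force: [0.2, 0.1, 0.1]
opening: 0.035
gripper_force: 0.0
```

```bash
python3 - <<'E'
from h import *
w=snap('wrist','w6');s=robot.read_state();t=snap('top','t6')
a=cv2.resize(t['image'][200:290,235:360],None,fx=3.2,fy=3.2,interpolation=3)
b=cv2.resize(w['image'],None,fx=.0+a.shape[0]/480,fy=a.shape[0]/480)
cv2.imwrite('pics/cr6.png',np.hstack([a,b])[:,:,::-1]);print(a.shape,b.shape)
print(s['force'],s['tool_pos'],proj(w,np.array([.4875,.2348,.079])),proj(w,np.array([.507,.156,.0885])))
E
```

```text
(288, 400, 3) (288, 384, 3)
[-0.4993036  -0.25079125 -0.33648669] [0.44961405 0.29442136 0.21245426] [np.float64(322.71986162078923), np.float64(312.6073551320861)] [np.float64(293.4949871500143), np.float64(395.4083885179999)]
```

View pics/w6.png

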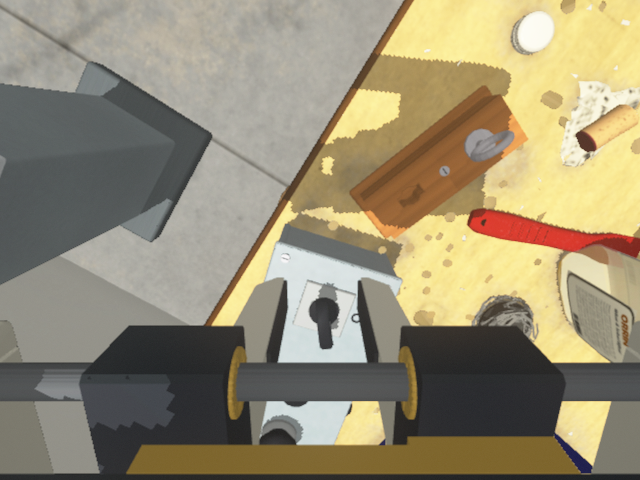

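The key stands upright in the switch with its collar at (323,310), where I expected it. The spare key is still in the block at (487,143).

```bash
python3 - <<'E'
from h import *
a=load('w2');t=load('t6');print(atz(a,(209,97),.0885),atz(t,(304,246),.0885),tri([(a,(209,97)),(t,(304,246))]))
s=robot.read_state();print(s['tool_pos'],totool(np.array([.5075,.1555,.12])-s['tool_pos']))
b=cv2.resize(a['image'][60:130,170:250],None,fx=4,fy=4,interpolation=3)
c=cv2.resize(t['image'][212:282,240:350],None,fx=4,fy=4,interpolation=3)
cv2.imwrite('pics/cr7.png',np.hstack([b,c])[:,:,::-1])
E
```

```text
[0.50757247 0.15688083 0.0885    ] [0.50640292 0.1559823  0.0885    ] [0.5070307  0.15642628 0.08825049]
[0.44977043 0.29370405 0.21181583] [-0.14750714 -0.02571879  0.09188797]
```

View pics/cr7.png

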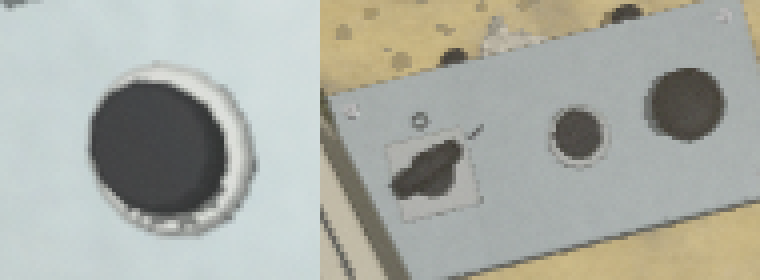

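The key now points at the bar mark (475,131), and start sits at (577,134) in the crop, which is world (0.507, 0.156). I'll move over it with the fingers closed.

Scaled: 0.03 m is 0.6, -0.0294 m is -0.588.

Request:
{"api": "jog_arm", "payload": {
  "steps": [
    [[0,-0.588,-0.102,0,0],[0,-0.588,-0.102,0,0],[0,-0.588,-0.102,0,0],[0,-0.588,-0.102,0,0],[0,-0.588,-0.102,0,0],[0,0,0,0,0],[0,0,0,0.6,0],[0,0,0,0.6,0],[0,0,0,0.5,0],[0,0,0,0,0],[0,0,0,0,0]]
  ],
  "force": 20
}}

```text
t: 13.3
tool_pos: [0.5069, 0.1559, 0.1265]
orientation: [-1.511, -2.753, 0.002]
force: [0.3, -0.1, 0.1]
opening: 0.0003
gripper_force: 0.0
```

Now press: the tips are at 0.1045, the face is at 0.0885, and fully in is 0.0835.

Scaled: 0.008 m is 0.16, 0.006 m is 0.12.

Request:
{"api": "jog_arm", "payload": {
  "steps": [
    [[0,0,0,0.16,0],[0,0,0,0.12,0],[0,0,0,0.06,0],[0,0,0,0.04,0],[0,0,0,0.02,0],[0,0,0,0,0]]
  ]
}}

```text
t: 13.9
tool_pos: [0.5077, 0.1562, 0.1071]
orientation: [1.511, 2.754, 0.001]
force: [-0.8, -1.2, 4.0]
opening: 0.0003
gripper_force: 1.9
```

Request:
{"api": "jog_arm", "payload": {
  "steps": [
    [[0,0,0,0.02,0],[0,0,0,0.02,0],[0,0,0,0,0],[0,0,0,0,0]]
  ]
}}

```text
t: 14.3
tool_pos: [0.5077, 0.1562, 0.1057]
orientation: [1.511, 2.754, 0.001]
force: [-2.6, -1.6, 10.4]
opening: 0.0004
gripper_force: 5.2
```

10 N is well past full travel. I'll lift clear and check.

Scaled: -0.04 m is -0.8, -0.03 m is -0.6.

Request:
{"api": "jog_arm", "payload": {
  "steps": [
    [[0,0,0,-0.2,0],[0,0,0,-0.8,0],[0,0,0,-0.8,0],[0,0.8,0,-0.6,0],[0,0.8,0,0,0],[0,0.6,0,0,0],[0,0,0,0,0],[0,0,0,0,0],[0,0,0,0,0]]
  ]
}}

```text
t: 15.2
tool_pos: [0.4485, 0.2482, 0.2244]
orientation: [1.512, 2.754, -0.001]
force: [0.4, 0.1, -0.3]
opening: 0.0006
gripper_force: 0.0
```

```bash
python3 - <<'E'
from h import *
t=snap('top','t8');w=snap('wrist','w8')
c=cv2.resize(t['image'][200:290,160:360],None,fx=3,fy=3,interpolation=3)
cv2.imwrite('pics/cr8.png',c[:,:,::-1]);print(robot.read_state()['force'])
E
```

```text
[ 0.30546455  0.80850831 -0.05090787]
```

View pics/cr8.png

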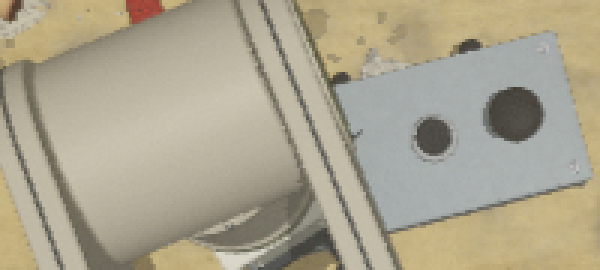

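The start button is out again at (433,137). The arm hides the key here, but it hasn't been touched since the check that showed it on the bar mark. Handing in.

```bash
python3 -c "
from plant import robot, cam, workorder
print(workorder.close_job())"
```

```text
the job is handed in; nothing more can be done
None
```

I handed the job in at about 15 s: the pump key is home in the switch and turned to the bar mark, and start was pressed with about 10 N and let go; the stop button, spare key and bottles were not touched, and no verdict came back.

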